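Call the storekeeper and point out the pipe flange

TASK

Press the call button on the bench fully down and let it come back up, to call the storekeeper. Then point out the pipe flange, the round part lying in one of the three trays: bring the fingertips to two or three centimetres above the middle of it, stay there for at least two seconds, and finish still pointing at it. Touch nothing but the button (nothing is picked up or shifted), and do not point down at the part in either of the other two trays.

Things in the scene. Friction and masses are not known exactly. Their poses are not given: they have to be found in the camera images.
- call (a joint): travel of the call button, m: 0 is up, 0.006 is fully down; a spring returns it and it takes about 5 N to push it fully down
- call_top (a point): centre of the top face of the call button, a plain round white cap 36 mm in diameter standing 10 mm out of a round grey housing (52 mm in diameter, 12 mm high; cap top 22 mm above the bench when up) that is fixed to the bench nearer to the robot than the trays; it is pressed straight down
- flange_top (a point): centre of the top of the pipe flange: the middle of the upper end of its neck, 40 mm above the flange's underside and about 44 mm above the bench. z up
- flange: the pipe flange, bare steel, loose: a round disc 76 mm in diameter and 9 mm thick with four dark bolt holes and an upright round neck 40 mm in diameter in the middle, 40 mm high in all, with a dark bore. It lies in one of the three trays and stands about 12 mm above the tray's rim. Origin at the centre of its underside, z up
- bracket: an L-shaped bare steel angle bracket, loose in another tray: foot 60 by 40 by 5 mm, and an upright leaf 40 mm wide and 5 mm thick along one 40 mm edge (at its -x end), 50 mm high in all; origin at the centre of the foot's underside. Not to be touched or pointed at
- bracket_top (a point): point above the middle of the bracket's foot, at the height of the top of its leaf, 50 mm above its underside; z up
- tube: a short piece of bare steel square tube, loose, lying in the third tray: 70 mm long (its x), 36 mm wide and 36 mm high; origin at the centre of its underside. Not to be touched or pointed at
- tube_top (a point): centre of the tube's upper face, 36 mm above its underside; z up
- flange_tray: an open grey plastic tray 130 (x) by 110 (y) by 32 mm high, walls and floor 4 mm, loose on the bench; origin at the centre of its underside, z up. It holds the flange
- bracket_tray: an open grey plastic tray 130 (x) by 110 (y) by 32 mm high, walls and floor 4 mm, loose on the bench; origin at the centre of its underside, z up. It holds the bracket
- tube_tray: an open grey plastic tray 130 (x) by 110 (y) by 32 mm high, walls and floor 4 mm, loose on the bench; origin at the centre of its underside, z up. It holds the square tube
- tape: bystander: an empty cardboard tape core standing flat on the bench, 96 mm outside, 76 mm inside diameter, 36 mm high; origin at the centre of its underside
- jar: bystander: a closed clear jar, 68 mm in diameter and 85 mm high; origin at the centre of its underside
- screwdriver: bystander: a screwdriver lying on the bench beyond the trays; handle to its -x
Not all that is in view belongs to the job. Several things look just like the part that bears call: the one meant starts farthest to the robot's left.

How it is judged:
By the outcome, as a careful person would: the job done as asked, in the order asked, and still so for the second after the job is handed in, with the robot touching nothing.
It also fails if it takes over 42 s, if anything falls off the work surface, if the arm or the gripper's body presses on something with over 40 N, if the wrist force passes 120 N, or if a joint passes its speed limit or range.

ROBOT

A 6-joint arm with a two-finger parallel gripper is mounted at the origin on the work surface. World frame = base frame: x ahead of the robot, y to its left, z up, the work surface at z = 0. Lengths are in m, angles in rad, forces in N, time in s.
With the tool pointing down it reaches from about 0.275 to 0.75 m from the base axis. Payload 10.2 kg.
Tool frame: the origin (TCP) lies at the very end of the fingers, on their centre line; the grasp point (between the pads) lies 19 mm behind it (robot.hold_point_z is the distance from the TCP to the grasp point, in m); z points along the fingers, y is the direction in which the jaws open and shut (so a half turn about z gives the same grasp; the last joint's range is limited). The gripper opens to 85 mm and grips with 20 to 120 N. Pads are 22 mm wide; open, the fingers measure 114 mm over their backs; the gripper's body (76 mm by 85 mm) begins 54 mm behind the grasp point. The pads swing forward as they close: fully open they stand 13 mm farther back than shut.
Start: joints at [1.055, 0.313, 1.498, -0, 1.331, -0.223], TCP at [0.152, 0.503, 0.231] pointing down, gripper open.
Joint ranges: [-2.94, 2.94], [-0.97, 2.17], [0.19, 2.56], [-1.23, 4.37], [0.02, 3.11], [-2.88, 2.88]. Speed limits (rad/s): [2.39, 2.39, 3.01, 3.14, 3.14, 3.14].

INTERFACE

Orientations are given as [roll, pitch, yaw] about the fixed x, y, z axes, in that order (R = Rz(yaw) Ry(pitch) Rx(roll)).
In Python, from rig import robot gives the robot as it stands.
- The arm moves only by the tool play_rows, never from a script. Its argument "rows" is a list of rows, each a list of 2 entries, a list of its own where there are three numbers: the shift along the tool's x, y, z in m, then the turn, a rotation vector about the tool's x, y, z in degrees. In form: [[[dx, dy, dz], [wx, wy, wz]], ...]. A call has exactly 10 rows; each row shifts and turns the commanded pose from where the row before left it, along the tool's axes as they then stand; what a row does not reach is not made up. A row lasts 1/8 s, in which the tool goes at most 62.5 mm and 10.7 degrees, less where a joint would pass 70% of its speed; a pose out of reach is approached as far as the arm can. A call with a gripper value outside its range is refused whole. "claw" is the opening, from 0 (shut) to 1 (fully open), set as the call begins (left out, the last holds). The fingers move at their own pace and stop on an object; "grip_force" is the grip in N (left out, the last holds). Time passes only in rows, so rows that do not move let the fingers close, or fill a call up. It gives the time, the measured TCP pose, the force and the opening at its end, in the units of the state.
- robot.get_state(): the state, without advancing time (a new reading comes with each control period).
- robot.capture(name): name is "scene" or "top" or "wrist"; returns the picture (480x640x3 uint8, blue, green, red); there is no depth.
- robot.camera_info(name): a dict with "K" (3x3 intrinsics, pixels), "rvec" (rotation vector, rad) and "tvec" (3), from world to camera coordinates, as OpenCV has them. Camera axes: x right, y down, z forward; pixel columns grow to the right and rows downward; lengths in m; the calibration is good to about 2 mm. A picture is of the moment at which its call begins: read the wrist's pose just before it. camera_info takes no time and is no camera call; for the wrist camera it gives the pose at the moment of the call.
- robot.close_job(): hands the job in, once; it reports no verdict.
The state is a dict: "time": time; "joint_positions": joint angles; "qvel": joint speeds; "tau": joint torques, N m; "ee_pos": TCP position; "orientation": TCP orientation; "force": force on the tool from outside, world axes, zero at the start; "moment": the same for the moment, N m; "finger_gap": finger opening in m.
Only numpy, scipy, OpenCV 4.12 (cv2) and the standard library are available. Lean on these libraries where they do the work, as an engineer would, in place of code of your own. Each camera call takes 0.05 s, during which the arm holds its last target.

## Working session

There is one attempt and no reset: what is moved stays moved. The work goes in short steps, Python scripts to look and compute and a tool call to move; the robot and the scene stay as the last step left them, time stands still between calls to the robot, and variables do not carry over. Pictures are saved under pics/ and viewed, and the job is handed in when it is done.

Besides the shell and the picture viewer there is one more tool, called after "Emit:" by a JSON object that holds its "name" and its "arguments", one argument or row to a line. play_rows: Moves the arm, as the interface text tells. Its arguments: {"type":"object","properties":{"rows":{"type":"array"},"claw":{"type":"number"},"grip_force":{"type":"number"}},"required":["rows"]}

```bash
mkdir -p pics; python3 - <<'E'
from rig import robot
import cv2
for n in("scene","top"):
    cv2.imwrite(f"pics/{n}0.png",robot.capture(n)); i=robot.camera_info(n); print(n,i)
s=robot.get_state();print(s)
E
```

```text
scene {'K': array([[582.08776089,   0.        , 319.04528396],
       [  0.        , 582.08776089, 225.5883291 ],
       [  0.        ,   0.        ,   1.        ]]), 'rvec': array([ 2.16210234,  0.9565146 , -0.38783751]), 'tvec': array([-0.33703242, -0.27208809,  1.57495213])}
top {'K': array([[448.57240257,   0.        , 311.63655342],
       [  0.        , 448.57240257, 250.68232216],
       [  0.        ,   0.        ,   1.        ]]), 'rvec': array([ 2.12620224, -2.17121723,  0.15570343]), 'tvec': array([-0.02714133,  0.55338566,  0.84297613])}
{'time': 0.1, 'joint_positions': array([ 1.05460452e+00,  3.13365269e-01,  1.49835583e+00, -3.42045625e-05,
        1.33098352e+00, -2.23384412e-01]), 'qvel': array([-0.00028959, -0.00090838, -0.00229038,  0.00089391,  0.00090097,
        0.00016239]), 'tau': array([ 4.28517684e-03, -4.12903011e+01, -2.60140228e+01, -9.85821771e-05,
        3.05236477e-03,  2.11458490e-05]), 'ee_pos': array([0.15143419, 0.50244898, 0.23080901]), 'orientation': array([-3.14050096e+00, -2.13943919e-04,  2.84879328e+00]), 'force': array([ 0.08699685, -0.37842276, -0.37426256]), 'moment': array([-0.00981604, -0.00910669,  0.04243259]), 'finger_gap': 0.08554887941871947}
```

View pics/scene0.png

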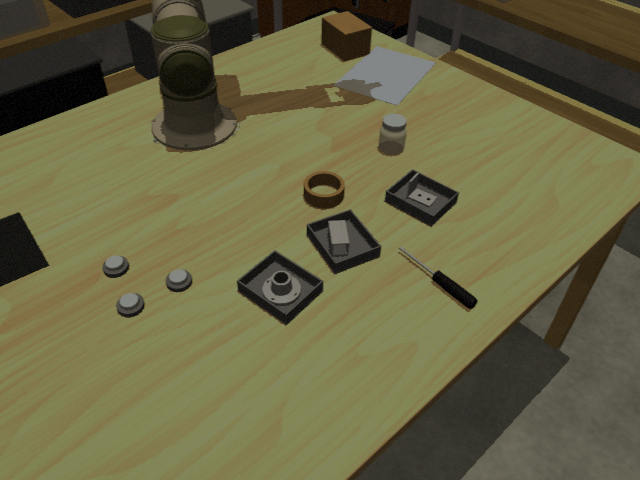

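View pics/top0.png

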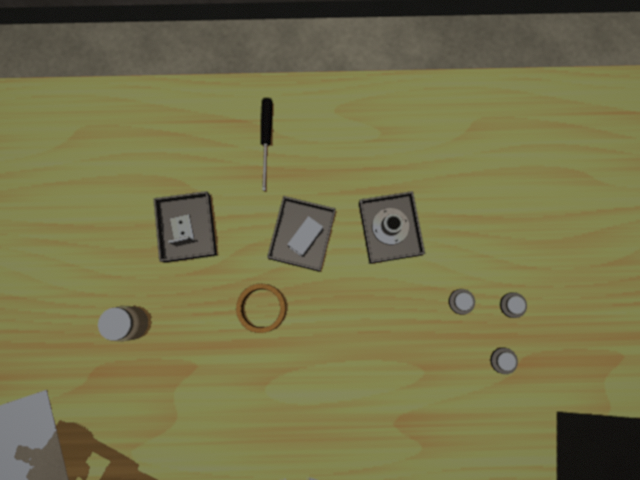

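```bash
cat > h.py <<'E'
import numpy as np,cv2
from rig import robot
def ray(n,uv,z,info=None):
    i=info or robot.camera_info(n);R=cv2.Rodrigues(i["rvec"])[0];c=-R.T@i["tvec"]
    d=R.T@np.linalg.inv(i["K"])@np.array([*uv,1.]);return c+d*(z-c[2])/d[2]
def proj(n,p,info=None):
    i=info or robot.camera_info(n);return cv2.projectPoints(np.array([p],float),i["rvec"],i["tvec"],i["K"],None)[0].ravel()
E
python3 - <<'E'
from h import *
for p in([0,0,0],[.152,.503,.231],[.5,0,0],[.5,.3,0],[.5,-.3,0]):print(p,proj("scene",p),proj("top",p))
for uv in((463,301),(514,305),(505,361)):print("top",ray("top",uv,.022))
for uv in((115,263),(129,300),(178,276)):print("scene",ray("scene",uv,.022))
print(ray("top",(393,223),.044),ray("scene",(281,276),.044))
cv2.imwrite("pics/w0.png",robot.capture("wrist"))
E
```

```text
[0, 0, 0] [194.48121331 125.02708271] [297.19385313 545.15511206]
[0.152, 0.503, 0.231] [370.25418287   8.7078862 ] [-65.56784004 520.04734886]
[0.5, 0, 0] [319.93237741 219.14495063] [293.15403083 279.41825265]
[0.5, 0.3, 0] [407.55514265 165.12217285] [145.70361091 282.50293974]
[0.5, -0.3, 0] [209.69151506 287.11264822] [440.21890979 276.34163114]
top [ 0.44856264 -0.3356138   0.022     ]
top [ 0.43861274 -0.43571256  0.022     ]
top [ 0.33132847 -0.40909732  0.022     ]
scene [ 0.33751755 -0.41416623  0.022     ]
scene [ 0.44149604 -0.4413672   0.022     ]
scene [ 0.45162572 -0.33897254  0.022     ]
[ 0.60389394 -0.20049693  0.044     ] [ 0.6028439  -0.19909699  0.044     ]
```

View pics/w0.png

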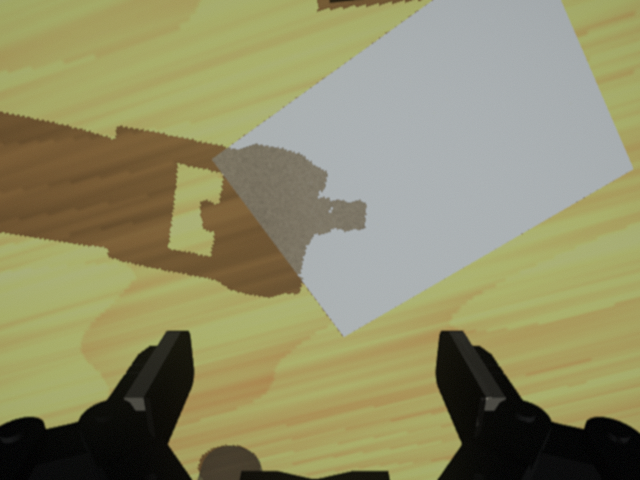

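```bash
cat >> h.py <<'E'
def blob(img,uv,r,lo):
    h=cv2.cvtColor(img,cv2.COLOR_BGR2HSV);u,v=map(int,uv)
    m=((h[...,1]<60)&(h[...,2]>lo)).astype(np.uint8);k=np.zeros_like(m);cv2.circle(k,(u,v),r,1,-1);m*=k
    n,l,s,c=cv2.connectedComponentsWithStats(m);j=1+np.argmax(s[1:,4]);return c[j],s[j]
def totool(d):
    from scipy.spatial.transform import Rotation as Ro
    return Ro.from_euler('xyz',robot.get_state()["orientation"]).as_matrix().T@d
E
python3 - <<'E'
from h import *
t=cv2.imread("pics/top0.png");s=cv2.imread("pics/scene0.png")
for lo in(110,130,150):
  try:
    c,st=blob(t,(463,301),16,lo);print("top",lo,c,st,ray("top",c,.022))
    c,st=blob(s,(178,276),16,lo);print("scene",lo,c,st,ray("scene",c,.022))
  except Exception as e:print(lo,e)
a=cv2.resize(t[170:280,340:540],None,fx=4,fy=4,interpolation=2);b=cv2.resize(s[240:330,100:330],(800,313),interpolation=2)
cv2.imwrite("pics/za.png",a);cv2.imwrite("pics/zb.png",b)
p=robot.get_state()["ee_pos"];print(totool(np.array([.449,-.337,.12])-p))
E
```

```text
top 110 [463.96956522 300.97826087] [456 293  17  17 230] [ 0.44856507 -0.3375322   0.022     ]
scene 110 [177.47191011 275.06179775] [169 269  18  13 178] [ 0.44882274 -0.33839255  0.022     ]
top 130 [463.85326087 301.01630435] [457 294  15  15 184] [ 0.44849527 -0.33729726  0.022     ]
scene 130 [177.36538462 274.98076923] [170 269  16  13 156] [ 0.44850008 -0.33843202  0.022     ]
150 attempt to get argmax of an empty sequence
[-0.52722484 -0.71776988  0.11141916]
```

View pics/za.png

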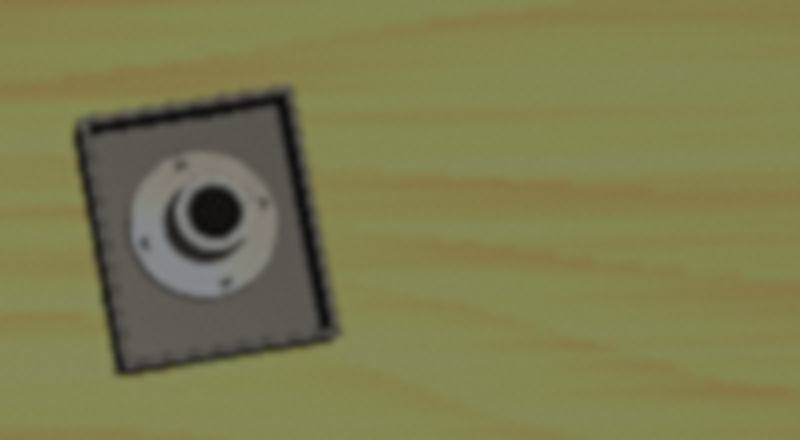

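View pics/zb.png

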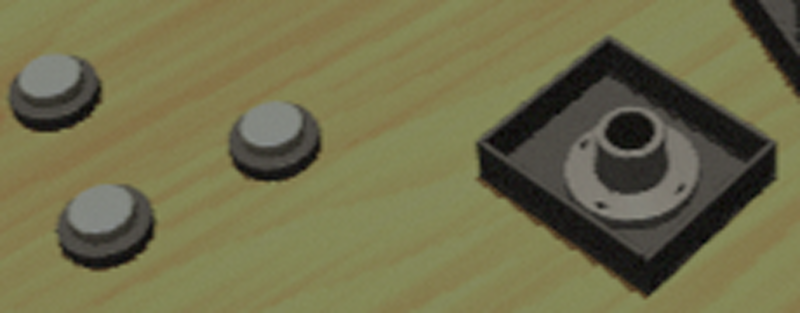

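The overhead crop shows the flange bore at top-image pixel (393.8, 222.8). The scene crop shows it at (281.4, 277.7). The cap with the largest y is at about (464, 301) in the top image, near world (0.449, -0.338). I'll shut the fingers and travel there high.

Emit:
{"name": "play_rows", "arguments": {
  "claw": 0,
  "rows": [
    [[-0.009,-0.012,0],[0,0,0]],
    [[-0.018,-0.024,0],[0,0,0]],
    [[-0.018,-0.024,0],[0,0,0]],
    [[-0.018,-0.024,0],[0,0,0]],
    [[-0.018,-0.024,0],[0,0,0]],
    [[-0.018,-0.024,0],[0,0,0]],
    [[-0.018,-0.024,0],[0,0,0]],
    [[-0.018,-0.024,0],[0,0,0]],
    [[-0.018,-0.024,0],[0,0,0]],
    [[-0.018,-0.024,0],[0,0,0]]
  ]
}}

```text
time: 1.4
ee_pos: [0.2493, 0.2335, 0.2312]
orientation: [-3.142, 0.0, 2.849]
force: [0.1, -0.3, 0.4]
finger_gap: -0.0002
```

Emit:
{"name": "play_rows", "arguments": {
  "rows": [
    [[-0.018,-0.024,0],[0,0,0]],
    [[-0.018,-0.024,0],[0,0,0]],
    [[-0.018,-0.024,0],[0,0,0]],
    [[-0.018,-0.024,0],[0,0,0]],
    [[-0.018,-0.024,0],[0,0,0]],
    [[-0.018,-0.024,0],[0,0,0]],
    [[-0.018,-0.024,0],[0,0,0]],
    [[-0.018,-0.024,0],[0,0,0]],
    [[-0.018,-0.024,0],[0,0,0]],
    [[-0.018,-0.024,0],[0,0,0]]
  ]
}}

```text
time: 2.65
ee_pos: [0.352, -0.0479, 0.2312]
orientation: [-3.141, 0.0, 2.848]
force: [0.3, 0.4, 0.1]
finger_gap: -0.0003
```

Emit:
{"name": "play_rows", "arguments": {
  "rows": [
    [[-0.018,-0.024,0],[0,0,0]],
    [[-0.018,-0.024,0],[0,0,0]],
    [[-0.018,-0.024,0.01],[0,0,0]],
    [[-0.018,-0.024,0.01],[0,0,0]],
    [[-0.018,-0.024,0.01],[0,0,0]],
    [[-0.018,-0.024,0.01],[0,0,0]],
    [[-0.018,-0.024,0.01],[0,0,0]],
    [[-0.018,-0.024,0.01],[0,0,0]],
    [[-0.018,-0.024,0.01],[0,0,0]],
    [[-0.009,-0.014,0.01],[0,0,0]]
  ]
}}

```text
time: 3.9
ee_pos: [0.4493, -0.3174, 0.1508]
orientation: [3.142, -0.0, 2.848]
force: [-0.5, -0.3, -0.4]
finger_gap: 0.0003
```

```bash
python3 - <<'E'
from h import *
s=robot.get_state();i=robot.camera_info("wrist");im=robot.capture("wrist");cv2.imwrite("pics/w1.png",im)
print(s["time"],s["ee_pos"],s["orientation"],s["finger_gap"],s["force"],proj("wrist",[.4487,-.3378,.022],i))
print(totool(np.array([.4487,-.3378,.05])-s["ee_pos"]))
E
```

```text
3.9 [ 0.44934782 -0.3174171   0.15076713] [ 3.14155261e+00 -2.82684094e-04  2.84795157e+00] 0.0002503418638990959 [-0.51110038 -0.25269087 -0.44353192] [284.94444186 238.79632741]
[-0.00545149 -0.01974515  0.10074873]
```

View pics/w1.png

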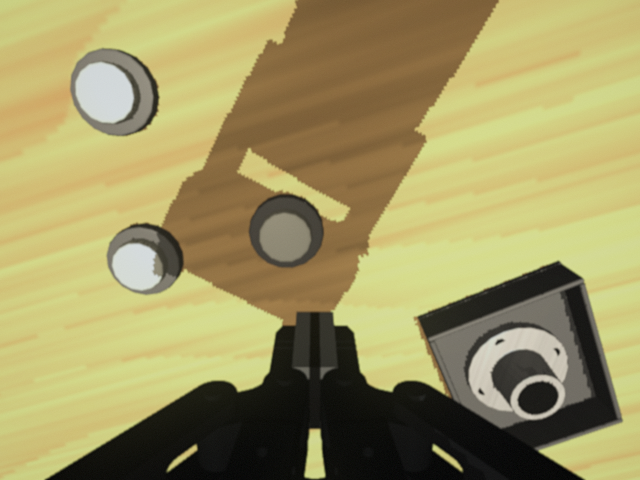

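The wrist picture shows the meant cap at (285, 237), where the calibration predicts (285, 239), so they agree. I'll centre over it and come down.

Emit:
{"name": "play_rows", "arguments": {
  "rows": [
    [[-0.0015,-0.006,0.01],[0,0,0]],
    [[-0.002,-0.007,0.01],[0,0,0]],
    [[-0.002,-0.007,0.015],[0,0,0]],
    [[0,0,0.018],[0,0,0]],
    [[0,0,0.018],[0,0,0]],
    [[0,0,0.018],[0,0,0]],
    [[0,0,0.012],[0,0,0]],
    [[0,0,0.008],[0,0,0]],
    [[0,0,0.006],[0,0,0]],
    [[0,0,0.004],[0,0,0]]
  ]
}}

```text
time: 5.2
ee_pos: [0.4495, -0.3371, 0.0322]
orientation: [-3.141, 0.0, 2.849]
force: [0.6, 0.2, -0.3]
finger_gap: 0.0002
```

```bash
python3 - <<'E'
from h import *
s=robot.get_state();i=robot.camera_info("wrist");im=robot.capture("wrist");cv2.imwrite("pics/w2.png",im)
print(s["time"],s["ee_pos"],s["force"],proj("wrist",[.4487,-.3378,.022],i))
print(totool(np.array([.4487,-.3378,.022])-s["ee_pos"]))
E
```

```text
5.2 [ 0.44945273 -0.33713024  0.03222355] [ 0.57114684  0.16023701 -0.27878494] [312.66586363 318.39450031]
[ 0.0005245  -0.00086029  0.01022354]
```

View pics/w2.png

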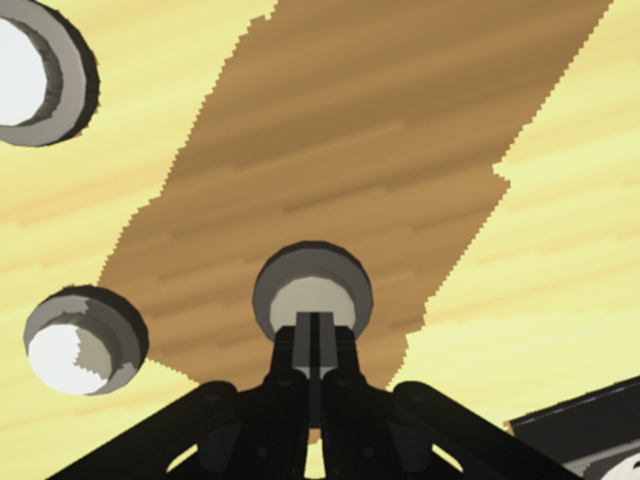

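The fingertips are centred over the cap, seen at (313, 310), about 10 mm above it. I'll press slowly.

Emit:
{"name": "play_rows", "arguments": {
  "rows": [
    [[0,0,0.004],[0,0,0]],
    [[0,0,0.003],[0,0,0]],
    [[0,0,0.002],[0,0,0]],
    [[0,0,0.0015],[0,0,0]],
    [[0,0,0.0015],[0,0,0]],
    [[0,0,0.0015],[0,0,0]],
    [[0,0,0.001],[0,0,0]],
    [[0,0,0.001],[0,0,0]],
    [[0,0,0],[0,0,0]],
    [[0,0,0],[0,0,0]]
  ]
}}

```text
time: 6.5
ee_pos: [0.4494, -0.3371, 0.0169]
orientation: [-3.142, 0.0, 2.849]
force: [-1.3, 1.3, 4.0]
finger_gap: 0.0003
```

Force is 4 N at about 5 mm of travel, so it needs a little more.

Emit:
{"name": "play_rows", "arguments": {
  "rows": [
    [[0,0,0.0005],[0,0,0]],
    [[0,0,0.0005],[0,0,0]],
    [[0,0,0.0005],[0,0,0]],
    [[0,0,0.0005],[0,0,0]],
    [[0,0,0],[0,0,0]],
    [[0,0,0],[0,0,0]],
    [[0,0,0],[0,0,0]],
    [[0,0,0],[0,0,0]],
    [[0,0,0],[0,0,0]],
    [[0,0,0],[0,0,0]]
  ]
}}

```text
time: 7.75
ee_pos: [0.4494, -0.3371, 0.0159]
orientation: [-3.141, 0.0, 2.849]
force: [-4.1, 4.5, 14.9]
finger_gap: 0.0004
```

The force jumped to 15 N at z = 15.9 mm while the command went 1 mm lower, so the button is at its end stop. Now I'll lift.

Emit:
{"name": "play_rows", "arguments": {
  "rows": [
    [[0,0,-0.002],[0,0,0]],
    [[0,0,-0.004],[0,0,0]],
    [[0,0,-0.008],[0,0,0]],
    [[0,0,-0.012],[0,0,0]],
    [[0,0,-0.018],[0,0,0]],
    [[0,0,-0.018],[0,0,0]],
    [[0,0,-0.018],[0,0,0]],
    [[0,0,-0.018],[0,0,0]],
    [[0,0,-0.018],[0,0,0]],
    [[0,0,-0.012],[0,0,0]]
  ]
}}

```text
time: 9.0
ee_pos: [0.4495, -0.3372, 0.1441]
orientation: [-3.141, 0.001, 2.849]
force: [-0.4, 0.4, 0.3]
finger_gap: 0.0
```

```bash
python3 - <<'E'
from h import *
s=robot.get_state();i=robot.camera_info("wrist");im=robot.capture("wrist");cv2.imwrite("pics/w3.png",im)
t=robot.capture("scene");cv2.imwrite("pics/s3.png",cv2.resize(t[200:350,60:360],None,fx=2.6,fy=2.6,interpolation=2))
print(s["time"],s["ee_pos"],s["force"],proj("wrist",[.4487,-.3378,.022],i),proj("wrist",[.604,-.2,.044],i))
print(ray("top",(393.75,222.75),.044),ray("scene",(281.4,277.7),.044))
print(totool(np.array([.604,-.2,.12])-s["ee_pos"]))
np.save("i3.npy",i,allow_pickle=True)
E
```

```text
9.0 [ 0.44947252 -0.33718078  0.14410314] [-0.3674376   0.39340214  0.34389862] [313.40486732 233.22289283] [573.03538984 395.42231057]
[ 0.6043659  -0.20200149  0.044     ] [ 0.6067103  -0.20133226  0.044     ]
[-0.10831752  0.17596788  0.02410163]
```

View pics/w3.png

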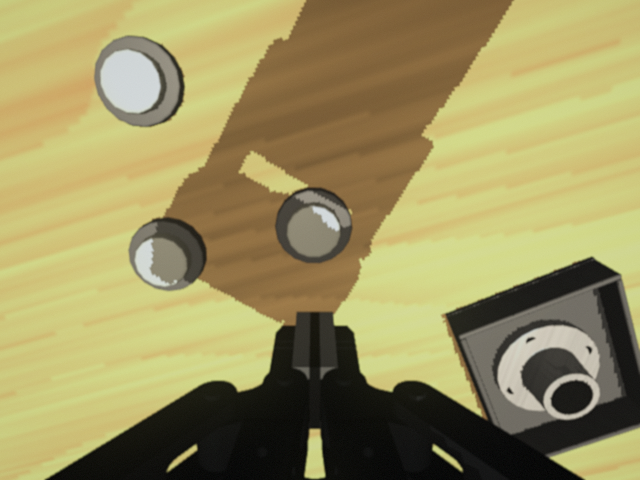

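View pics/s3.png

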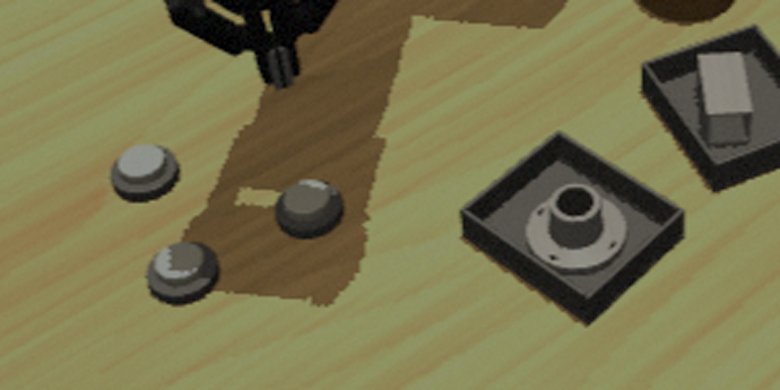

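The button is back up, with its cap at (313, 230) in the wrist view. The flange bore is at (573, 396), and the estimate (0.604, -0.200) projects to the same place. I'll go there.

Emit:
{"name": "play_rows", "arguments": {
  "rows": [
    [[-0.006,0.01,0],[0,0,0]],
    [[-0.012,0.02,0],[0,0,0]],
    [[-0.015,0.024,0],[0,0,0]],
    [[-0.015,0.024,0],[0,0,0]],
    [[-0.015,0.024,0],[0,0,0]],
    [[-0.015,0.024,0],[0,0,0]],
    [[-0.015,0.024,0],[0,0,0]],
    [[-0.01,0.016,0.006],[0,0,0]],
    [[-0.005,0.01,0.008],[0,0,0]],
    [[0,0,0.008],[0,0,0]]
  ]
}}

```text
time: 10.35
ee_pos: [0.6035, -0.1993, 0.1196]
orientation: [3.141, -0.001, 2.849]
force: [-0.4, 0.3, -1.5]
finger_gap: -0.0
```

```bash
python3 - <<'E'
from h import *
s=robot.get_state();i=robot.camera_info("wrist");im=robot.capture("wrist");cv2.imwrite("pics/w4.png",im)
print(s["time"],s["ee_pos"],s["force"],proj("wrist",[.604,-.2005,.044],i))
print(totool(np.array([.604,-.2005,.069])-s["ee_pos"]))
E
```

```text
10.35 [ 0.60346143 -0.19927884  0.11962118] [-0.36881576  0.31278441 -1.54242306] [312.75906047 261.95069282]
[-0.0010105  -0.00103422  0.05061812]
```

View pics/w4.png

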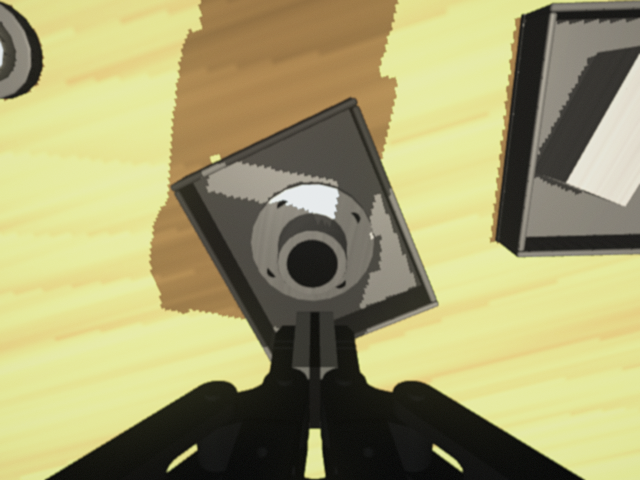

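The bore is at (311, 263) against a predicted (313, 262). I'll go down to 25 mm above the neck and hold.

Emit:
{"name": "play_rows", "arguments": {
  "rows": [
    [[-0.001,-0.001,0.004],[0,0,0]],
    [[0,0,0.008],[0,0,0]],
    [[0,0,0.008],[0,0,0]],
    [[0,0,0.008],[0,0,0]],
    [[0,0,0.008],[0,0,0]],
    [[0,0,0.006],[0,0,0]],
    [[0,0,0.004],[0,0,0]],
    [[0,0,0.003],[0,0,0]],
    [[0,0,0.001],[0,0,0]],
    [[0,0,0],[0,0,0]]
  ]
}}

```text
time: 11.65
ee_pos: [0.6043, -0.2009, 0.0709]
orientation: [-3.141, 0.0, 2.849]
force: [0.2, 0.1, -0.8]
finger_gap: 0.0002
```

Emit:
{"name": "play_rows", "arguments": {
  "rows": [
    [[0,0,0],[0,0,0]],
    [[0,0,0],[0,0,0]],
    [[0,0,0],[0,0,0]],
    [[0,0,0],[0,0,0]],
    [[0,0,0],[0,0,0]],
    [[0,0,0],[0,0,0]],
    [[0,0,0],[0,0,0]],
    [[0,0,0],[0,0,0]],
    [[0,0,0],[0,0,0]],
    [[0,0,0],[0,0,0]]
  ]
}}

```text
time: 12.9
ee_pos: [0.6042, -0.2009, 0.0708]
orientation: [3.142, -0.0, 2.849]
force: [-0.3, 0.7, -0.2]
finger_gap: -0.0001
```

```bash
python3 - <<'E'
from h import *
s=robot.get_state();i=robot.camera_info("wrist");im=robot.capture("wrist");cv2.imwrite("pics/w5.png",im)
t=robot.capture("scene");cv2.imwrite("pics/s5.png",cv2.resize(t[180:340,80:400],None,fx=2.5,fy=2.5,interpolation=2))
print(s["time"],s["ee_pos"],s["force"],proj("wrist",[.604,-.2005,.044],i))
E
```

```text
12.9 [ 0.60422826 -0.2009232   0.07078273] [-0.2700126   0.67634764 -0.19455299] [315.56950216 300.15261823]
```

View pics/w5.png

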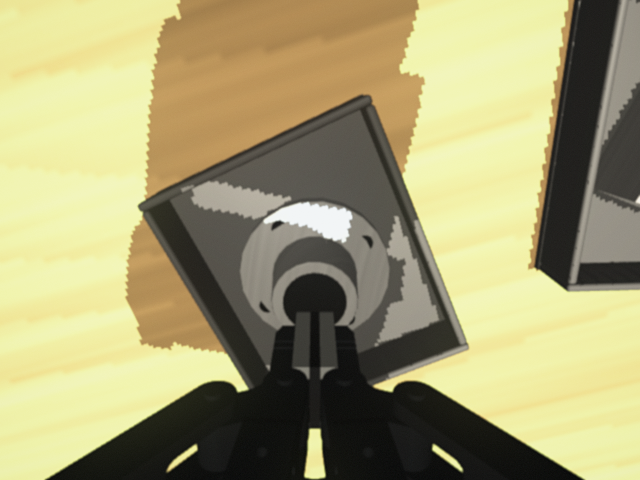

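View pics/s5.png

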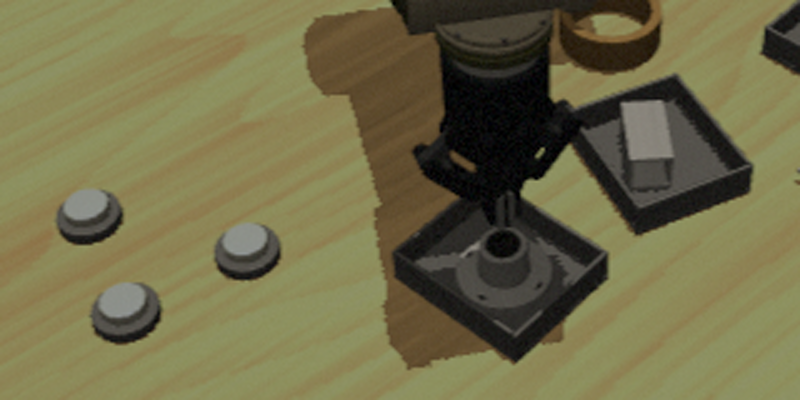

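The tips are over the bore at (315, 300), 27 mm above it, and the button is up. I'll take off 2 mm to sit mid-band, then hold for over 3 s.

Emit:
{"name": "play_rows", "arguments": {
  "rows": [
    [[0,0,0.001],[0,0,0]],
    [[0,0,0.001],[0,0,0]],
    [[0,0,0],[0,0,0]],
    [[0,0,0],[0,0,0]],
    [[0,0,0],[0,0,0]],
    [[0,0,0],[0,0,0]],
    [[0,0,0],[0,0,0]],
    [[0,0,0],[0,0,0]],
    [[0,0,0],[0,0,0]],
    [[0,0,0],[0,0,0]]
  ]
}}

```text
time: 14.25
ee_pos: [0.6042, -0.2009, 0.0688]
orientation: [3.142, -0.0, 2.849]
force: [0.5, 0.3, 0.3]
finger_gap: -0.0001
```

Emit:
{"name": "play_rows", "arguments": {
  "rows": [
    [[0,0,0],[0,0,0]],
    [[0,0,0],[0,0,0]],
    [[0,0,0],[0,0,0]],
    [[0,0,0],[0,0,0]],
    [[0,0,0],[0,0,0]],
    [[0,0,0],[0,0,0]],
    [[0,0,0],[0,0,0]],
    [[0,0,0],[0,0,0]],
    [[0,0,0],[0,0,0]],
    [[0,0,0],[0,0,0]]
  ]
}}

```text
time: 15.5
ee_pos: [0.6042, -0.2009, 0.0688]
orientation: [3.142, -0.0, 2.849]
force: [-0.3, -0.2, -0.0]
finger_gap: -0.0003
```

Emit:
{"name": "play_rows", "arguments": {
  "rows": [
    [[0,0,0],[0,0,0]],
    [[0,0,0],[0,0,0]],
    [[0,0,0],[0,0,0]],
    [[0,0,0],[0,0,0]],
    [[0,0,0],[0,0,0]],
    [[0,0,0],[0,0,0]],
    [[0,0,0],[0,0,0]],
    [[0,0,0],[0,0,0]],
    [[0,0,0],[0,0,0]],
    [[0,0,0],[0,0,0]]
  ]
}}

```text
time: 16.75
ee_pos: [0.6042, -0.2009, 0.0688]
orientation: [-3.142, 0.0, 2.849]
force: [-0.5, -0.2, -0.5]
finger_gap: 0.0001
```

```bash
python3 - <<'E'
from h import *
s=robot.get_state();print(s["time"],s["ee_pos"],s["force"]);print(robot.close_job())
E
```

```text
16.75 [ 0.60424083 -0.20094319  0.06879354] [-0.5338709  -0.22517518 -0.50591803]
the job is handed in; nothing more can be done
None
```

The job is done and handed in at 16.75 s: I pressed the call button, then pointed at the flange and finished still pointing at it.

- **Button:** I pressed the leftmost of the three with the shut fingertips. It stopped at z = 15.9 mm with about 15 N on the tool, which I take as fully down. The pictures afterwards show the cap back up.
- **Flange:** The fingertips held about 25–27 mm above the middle of its neck for about 5 s. At the end they were at (0.604, -0.201, 0.069), with no contact force beyond sensor noise.
- **Position checks:** Top, scene and wrist views agreed on the flange position to within 2–3 mm. The pictures show nothing else moved, and the arm did not pass over the other two trays.

No check failed.

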